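# Tap the marble block home in the vise

### The arm

A 6-joint arm with a two-finger parallel gripper is mounted at the origin on the work surface. World frame = base frame: x ahead of the robot, y to its left, z up, the work surface at z = 0. Lengths are in m, angles in rad, forces in N, time in s.
With the tool pointing down it reaches from about 0.425 to 1.125 m from the base axis. Payload 14.9 kg.
Tool frame: the origin (TCP) lies at the very end of the fingers, on their centre line; the grasp point (between the pads) lies 19 mm behind it; z points along the fingers, y is the direction in which the jaws open and shut (so a half turn about z gives the same grasp; the last joint's range is limited). The gripper opens to 91 mm and grips with 3 to 60 N. Pads are 32 mm wide; open, the fingers measure 118 mm over their backs; the gripper's body (76 mm by 178 mm) begins 60 mm behind the grasp point.
Start: joints at [1.289, 0.379, 1.734, -0, 1.028, -0.033], TCP at [0.172, 0.678, 0.214] pointing down, gripper open.
Joint ranges: [-2.77, 2.77], [-0.74, 2.19], [0, 2.66], [-1.06, 4.2], [0.31, 2.87], [-3.08, 3.08]. Speed limits (rad/s): [1.89, 1.89, 2.39, 3.14, 3.14, 3.14].

### API

Orientations are given as a rotation vector (axis times angle).
In Python, from plant import env gives the robot as it stands. The module is installed in compiled form; this text tells all that it offers.
- The arm moves only by the tool drive_tool, never from a script. Its argument "motion" is a list of rows, each a list of 5 numbers: the opening, from 0 (shut) to 1 (fully open), then the shift along the world's x, y, z in mm, then the turn about the world's z in degrees. A call has 1 to 12 rows; each row is the pose to reach, as a shift and turn from the pose commanded when the call began; what a row does not reach only later rows make up. A row lasts 1/8 s, in which the tool goes at most 62.5 mm and 10.7 degrees, less where a joint would pass 70% of its speed; a pose out of reach is approached as far as the arm can. A call with a gripper value outside its range is refused whole. The fingers move at their own pace and stop on an object; "grip_force" is the grip in N (left out, the last holds). Time passes only in rows, so rows that repeat a pose let the fingers close. It gives the time, the measured TCP pose, the force and the opening at its end, in the units of the state.
- env.sense(): the state, without advancing time (a new reading comes with each control period).
- env.capture(name): name is "side" or "top" or "wrist"; returns a dict with "color" (384x512x3 uint8, red, green, blue), "z_map" (384x512 float32, m along the optical axis (not along the pixel's ray), 0 where there is no reading), "mtx" (3x3 intrinsics, pixels), "R" (3x3) and "t" (3): a world point X has camera coordinates R X + t; the wrist camera has in their place "mount" (4x4, takes a point from camera to tool coordinates, whose origin is the TCP and whose axes are the flange's). Camera axes: x right, y down, z forward; pixel columns grow to the right and rows downward; lengths in m; the calibration is good to about 2 mm. A picture is of the moment at which its call begins: read the wrist's pose just before it.
- env.sign_off(): hands the job in, once; it reports no verdict.
The state is a dict: "t": time; "joints": joint angles; "dq": joint speeds; "joint_efforts": joint torques, N m; "tcp_pos": TCP position; "tool_rot": TCP orientation; "force": force on the tool from outside, world axes, zero at the start; "moment": the same for the moment, N m; "finger_gap": opening from 0.0 (shut) to 1.0 (fully open).
Only numpy, scipy, OpenCV 4.12 (cv2) and the standard library are available. Lean on these libraries where they do the work, as an engineer would, in place of code of your own. Each camera call takes 0.05 s, during which the arm holds its last target. There are 200 camera calls.

### The job

The marble block clamped in the vise sits too high, so the two steel bars beneath it are loose. Take the carver's round mallet by its handle, tap the block down with the mallet's head until it is fully home on both bars and they can no longer slide, then stand the mallet upright on the bench again and let go.

Things in the scene. Friction and masses are not known exactly. Their poses are not given: they have to be found in the camera images.
- mallet: Carver's round mallet standing head down, handle up, 0.32-0.63 kg, 155 mm tall. Black conical head 75 mm tall, 68 mm across the flat foot (striking face), 78 mm at the shoulder; above it a pale wooden round handle 24 mm thick (28 at the very top). Origin: centre of the foot, z up the handle. Grip the handle firmly from above, some 115 mm above the foot. A pale urn and baluster stand near.
- block_top (a point): Top centre of the white marble block in the grey vise (a like block lies loose nearby), 45 (x, across jaws) x 90 (y) x 50 mm, z up. Vise fixed, yaw within 0.5 rad; jaws 110 mm wide, tops 85 mm over the bench. Block's top: 105 mm over the bench when home, 12-22 mm higher at first. Jaws guide it straight down and grip it: about 10 N moves it, it stays where left and stops hard on the bars.
- block (a joint): Height in m of the block above its seat on the two bars: 0 fully home, 0.012 to 0.022 at the start.
- bar_near: Flat steel bar (parallel) standing on edge on the vise bed under the block, 8 mm wide, 150 mm long (its y), 25 mm tall, along the jaw on the vise's screw-handle side; its ends stick out past the jaws. Origin at the centre of its underside, 30 mm above the bench.
- bar_far: The same bar along the other jaw.
There are look-alikes about, which are no part of the job. There is more than one size of the mallet; the job needs the smallest.

How it is judged:
By the outcome, as a careful person would: the job done as asked, in the order asked, and still so for the second after the job is handed in, with the robot touching nothing.
It also fails if it takes over 48 s, if anything falls off the work surface, if the arm or the gripper's body presses on something with over 40 N, if the wrist force passes 120 N, or if a joint passes its speed limit or range.

## Working session

There is one attempt and no reset: what is moved stays moved. The work goes in short steps, Python scripts to look and compute and a tool call to move; the robot and the scene stay as the last step left them, time stands still between calls to the robot, and variables do not carry over. Pictures are saved under pics/ and viewed, about 8 in all and at most 12, crops included, and the job is handed in when it is done.

Besides the shell and the picture viewer there is one more tool, called as a command line: name --pt "numbers of a row" for each row, then --argument value for the rest. drive_tool: Moves the arm, as the interface text tells. Its arguments: {"type":"object","properties":{"motion":{"type":"array"},"grip_force":{"type":"number"}},"required":["motion"]}

```bash
mkdir -p pics; cat > h.py <<'E'
import numpy as np, cv2
from plant import env
def cap(n):
    s=env.sense(); c=env.capture(n)
    if 'mount' in c:
        T=np.eye(4);T[:3,:3]=cv2.Rodrigues(np.array(s['tool_rot'],float))[0];T[:3,3]=s['tcp_pos']
        M=T@c['mount'];c['R']=M[:3,:3].T;c['t']=-M[:3,:3].T@M[:3,3]
    h,w=c['z_map'].shape;v,u=np.mgrid[:h,:w];z=c['z_map']
    P=np.stack([u,v,np.ones_like(u)],-1)@np.linalg.inv(c['mtx']).T*z[...,None]
    c['P']=(P-c['t'])@c['R']; c['P'][z==0]=np.nan
    return c
def save(c,f,roi=None,k=1):
    im=c['color'][...,::-1]
    if roi: im=im[roi[1]:roi[3],roi[0]:roi[2]]
    cv2.imwrite('pics/'+f,cv2.resize(im,None,fx=k,fy=k,interpolation=cv2.INTER_CUBIC))
E
python3 - <<'E'
from h import *
import pickle
a=cap('top');b=cap('side');pickle.dump((a,b),open('ab.pkl','wb'))
im=np.vstack([a['color'],b['color']])[...,::-1]
cv2.imwrite('pics/1t.png',cv2.resize(a['color'][...,::-1],(800,600)));cv2.imwrite('pics/1s.png',cv2.resize(b['color'][...,::-1],(800,600)))
print(env.sense(), a['R'],a['t'])
E
```

```text
{'t': 0.1, 'joints': array([ 1.28866183e+00,  3.79367489e-01,  1.73469313e+00,  2.07799926e-05,
        1.02849132e+00, -3.33190865e-02]), 'dq': array([ 5.27428311e-04, -7.41104897e-04,  1.32816012e-03,  1.38129165e-04,
        7.19036127e-04,  4.22781547e-05]), 'joint_efforts': array([ 1.68576498e-03, -7.65042543e+01, -4.35293233e+01,  6.53149467e-02,
        3.98250099e-02, -1.16383481e-05]), 'tcp_pos': array([0.17229911, 0.67811581, 0.21336038]), 'tool_rot': array([-3.89826730e-01, -3.11714295e+00,  1.48367484e-03]), 'force': array([-0.70140579,  0.92161184, -0.14137928]), 'moment': array([-0.04882114,  0.00743205,  0.01215331]), 'finger_gap': 0.9999528920330045} [[-7.89266169e-04 -9.99872739e-01  1.59336742e-02]
 [-9.88029946e-01 -1.67821308e-03 -1.54253068e-01]
 [ 1.54260178e-01 -1.58646940e-02 -9.87902884e-01]] [0.011633   0.49487093 1.18895219]
```

View pics/1t.png

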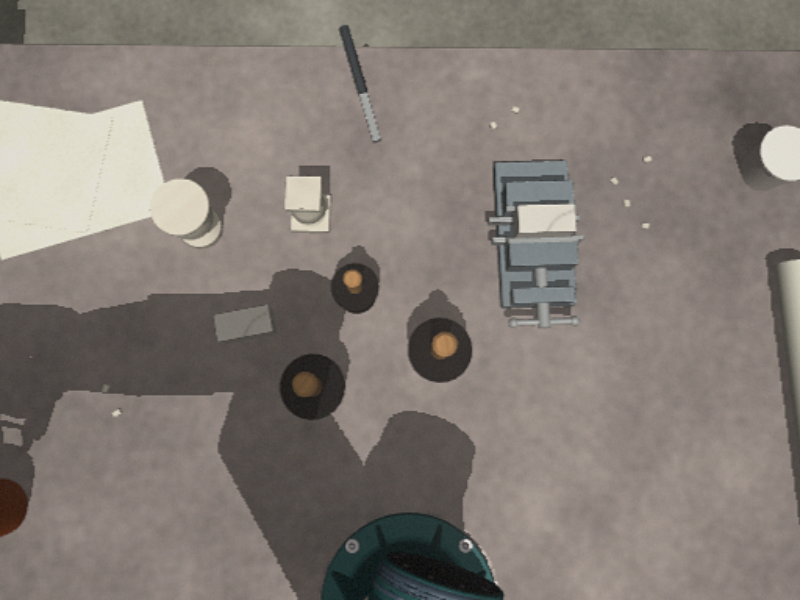

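View pics/1s.png

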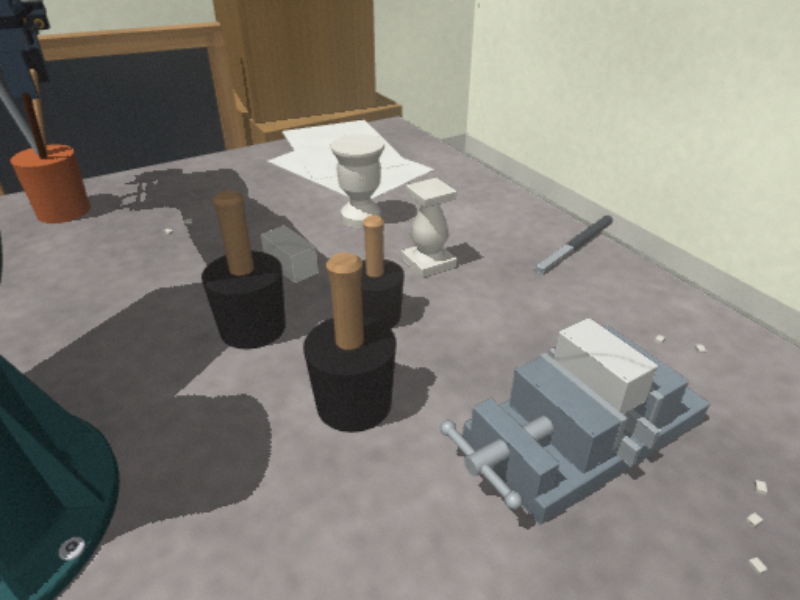

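The top view shows three mallets (black heads) at (353,285), (440,345) and (312,385) of 800x600. The first looks smallest. The vise is at (540,235) with the white block at (547,218). The loose block is at (243,323) and the urn and baluster are at (180,210) and (305,195).

```bash
python3 - <<'E'
from h import *
import pickle
a,b=pickle.load(open('ab.pkl','rb'))
P=a['P'];s=512/800
im=a['color'].astype(int)
for n,(u,v) in dict(small=(353,280),right=(443,345),left=(306,385)).items():
    u=int(u*s);v=int(v*s);q=P[v-32:v+33,u-32:u+33].reshape(-1,3);q=q[np.isfinite(q).all(1)]
    zt=q[:,2].max();h=q[q[:,2]>zt-.006]; 
    hist=np.histogram(q[:,2],bins=np.arange(0,.26,.01))[0]
    zs=(np.arange(0,.26,.01)[3:-1])[np.argmax(hist[3:])] 
    sh=q[np.abs(q[:,2]-zs-.005)<.008]
    print(n,'top',zt,h.mean(0),'mid',(h.max(0)+h.min(0))/2,'shoulder z',zs,(sh.max(0)+sh.min(0))/2,np.ptp(sh,axis=0))
# block top
u,v=int(547*s),int(218*s);R=P[v-45:v+70,u-40:u+40]; col=a['color'][v-45:v+70,u-40:u+40].astype(int)
m=(col.min(-1)>150)&(R[...,2]>.09)
q=R[m];print('block',m.sum(),np.median(q,0));r=cv2.minAreaRect((q[:,:2]*1000).astype(np.float32));print(r, q[:,2].min(),q[:,2].max())
q=R.reshape(-1,3);g=q[(q[:,2]>.078)&(q[:,2]<.092)];print('jaw',cv2.minAreaRect((g[:,:2]*1000).astype(np.float32)),len(g))
for n,c in (('t4',a),):save(c,'2t.png',(170,90,400,230),3.4)
q=b['P'][int(262*s)-60:int(262*s)+60,int(374*s)-30:int(374*s)+30].reshape(-1,3)
# side estimate of handle top of small mallet
q=b['P'][int(216*s):int(270*s),int(362*s):int(386*s)].reshape(-1,3);q=q[(q[:,2]>.09)];print('side handle',np.median(q,0),q[:,2].max())
E
```

```text
small top 0.16113613489806933 [0.50062202 0.08765475 0.15717955] mid [0.50196773 0.08695979 0.15813774] shoulder z 0.07 [0.50057417 0.08975732 0.07532339] [0.07700594 0.07530295 0.01506183]
right top 0.20730749442577973 [ 0.39780845 -0.04572773  0.20339096] mid [ 0.39771852 -0.04541213  0.20431405] shoulder z 0.09 [ 0.39766833 -0.04625672  0.0958363 ] [0.09976318 0.09826348 0.01405304]
left top 0.20749311517101238 [0.34046362 0.15202292 0.20340923] mid [0.34077505 0.14973686 0.2045177 ] shoulder z 0.09 [0.33994669 0.15111818 0.0964468 ] [0.09815122 0.09927494 0.01305917]
block 625 [ 0.60122472 -0.2116985   0.12360585]
((599.253662109375, -208.84423828125), (54.49828338623047, 99.00780487060547), 0.7321023941040039) 0.09021210380228908 0.13269316764515204
jaw ((604.008056640625, -212.91513061523438), (141.45518493652344, 112.02478790283203), 2.1230430603027344) 1501
side handle [0.49632563 0.07829133 0.12948149] 0.19794821323723283
```

View pics/2t.png

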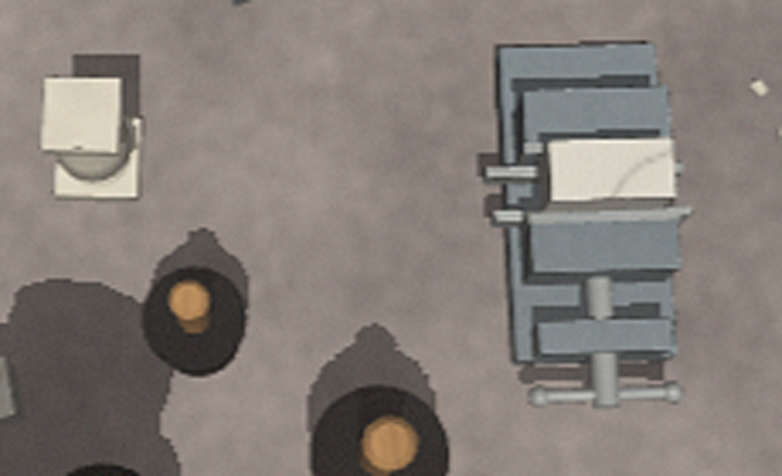

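The smallest mallet is at (353,285): it measures 77 mm at the shoulder and about 155 mm tall. The others measure about 99 mm and 205 mm. I'll move above it and look with the wrist camera.

drive_tool --pt "1 0 -20 60 0" --pt "1 30 -60 80 5" --pt "1 319 -590 80 14" --pt "1 319 -590 80 14" --pt "1 319 -590 80 14" --pt "1 319 -590 80 14" --pt "1 319 -590 80 14" --pt "1 319 -590 80 14" --pt "1 319 -590 80 14" --pt "1 319 -590 80 14" --pt "1 319 -590 80 14" --pt "1 319 -590 80 14"

```text
t: 1.6
tcp_pos: [0.4921, 0.0861, 0.2939]
tool_rot: [0.009, 3.142, -0.0]
force: [0.3, 0.8, -0.1]
finger_gap: 0.996
```

```bash
python3 - <<'E'
from h import *
c=cap('wrist');save(c,'3w.png',None,1.5)
P=c['P'];im=c['color'].astype(int)
ok=np.isfinite(P).all(-1);near=ok&(np.hypot(P[...,0]-.5,P[...,1]-.088)<.06)
q=P[near];t=q[(q[:,2]>.14)&(q[:,2]<.18)];print('top',len(t),t.mean(0),(t.max(0)+t.min(0))/2,np.ptp(t,axis=0),q[:,2].max())
s=q[(q[:,2]>.062)&(q[:,2]<.085)];print('sh',(s.max(0)+s.min(0))/2,np.ptp(s,axis=0))
a=cap('top');P=a['P'];t=P[(np.hypot(P[...,0]-.5,P[...,1]-.088)<.05)&(P[...,2]>.14)&(P[...,2]<.17)];print('topcam',len(t))
E
```

```text
top 429 [0.49837922 0.08726613 0.15444107] [0.49909215 0.08731712 0.14906934] [0.02636093 0.02566412 0.01689578] 0.4243369228657264
sh [0.4997762  0.08691892 0.07415003] [0.07765489 0.0761427  0.02115287]
topcam 0
```

View pics/3w.png

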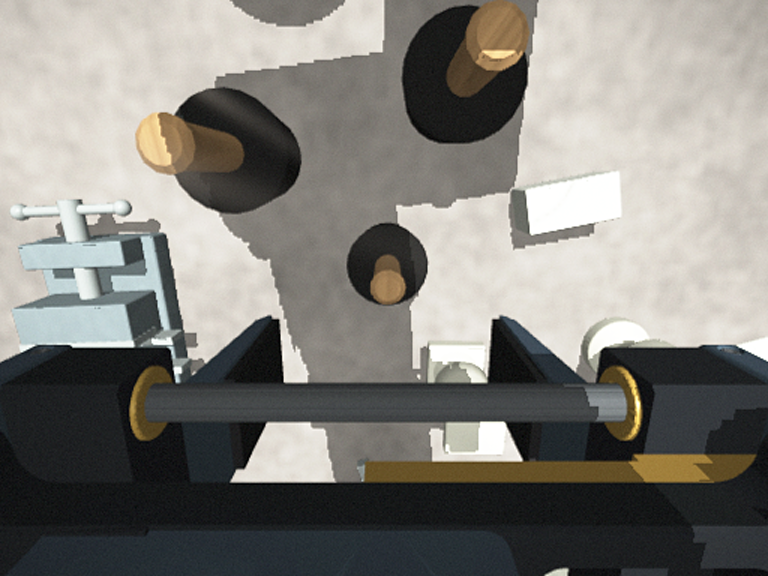

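The wrist view confirms the smallest mallet at (388,265), between the open fingers' lines. The larger two are at (215,150) and (465,75). I'll descend and grip.

drive_tool --pt "1 7 1 -50 0" --pt "1 7 1 -100 0" --pt "1 7 1 -150 0" --pt "1 7 1 -180 0" --pt "1 7 1 -198 0" --pt "1 7 1 -198 0" --pt "1 7 1 -198 0" --pt "0 7 1 -198 0" --pt "0 7 1 -198 0" --pt "0 7 1 -198 0" --pt "0 7 1 -198 0" --pt "0 7 1 -198 0" --grip_force 60

```text
t: 3.2
tcp_pos: [0.4984, 0.0894, 0.096]
tool_rot: [0.007, 3.142, -0.0]
force: [-0.4, 0.5, -0.1]
finger_gap: 0.487
```

drive_tool --pt "0 0 0 0 0" --pt "0 0 0 20 0" --pt "0 0 0 80 0" --pt "0 0 0 140 0" --pt "0 0 0 170 0" --pt "0 0 0 170 0" --pt "0 0 0 170 0" --pt "0 0 0 170 0"

```text
t: 4.2
tcp_pos: [0.4975, 0.0893, 0.264]
tool_rot: [-0.007, -3.139, 0.001]
force: [-0.4, -0.3, -4.5]
finger_gap: 0.276
```

```bash
python3 - <<'E'
from h import *
c=cap('side');save(c,'4s.png',None,1.5)
P=c['P'];g=c['color'].max(-1)
s=env.sense();print(s['tcp_pos'],s['force'],s['finger_gap'])
m=np.isfinite(P).all(-1)&(np.hypot(P[...,0]-.5,P[...,1]-.089)<.05)&(P[...,2]>.1)&(P[...,2]<.30)&(g<70)
q=P[m];v,u=np.where(m);print(m.sum(),u.min(),u.max(),v.min(),v.max())
for z in np.arange(.14,.29,.01):
    k=q[abs(q[:,2]-z)<.005]
    if len(k):print(round(z,3),len(k),k.min(0).round(3),k.max(0).round(3))
a=cap('top')
P=a['P'];z=P[...,2];col=a['color'].astype(int)
m=(z>.11)&(z<.14)&(abs(P[...,0]-.6)<.05)&(abs(P[...,1]+.21)<.07)
m=cv2.morphologyEx(m.astype(np.uint8),cv2.MORPH_OPEN,np.ones((3,3)))>0
q=P[m];print('block',m.sum(),np.median(q,0),q[:,2].mean(),q[:,2].std(),cv2.minAreaRect((q[:,:2]*1000).astype(np.float32)))
m=(abs(z-.05)<.012)&(P[...,1]<-.1)&(P[...,1]>-.32)&(abs(P[...,0]-.6)<.04)
print(np.c_[np.argwhere(m),(P[m]*1000).round()][:60].astype(int).tolist())
E
```

```text
[0.49766925 0.08936468 0.26431352] [ 0.03236367 -0.57257685 -4.03637768] 0.2742896532921794
1908 217 257 65 147
0.16 124 [0.468 0.052 0.156] [0.529 0.095 0.165]
0.17 159 [0.467 0.052 0.165] [0.527 0.091 0.175]
0.18 160 [0.466 0.051 0.175] [0.526 0.098 0.185]
0.19 175 [0.466 0.05  0.185] [0.526 0.096 0.195]
0.2 173 [0.464 0.05  0.195] [0.525 0.096 0.205]
0.21 190 [0.464 0.048 0.205] [0.524 0.1   0.215]
0.22 196 [0.463 0.048 0.215] [0.527 0.097 0.225]
0.23 481 [0.463 0.048 0.225] [0.535 0.119 0.233]
0.27 79 [0.481 0.067 0.265] [0.514 0.108 0.275]
0.28 63 [0.481 0.066 0.275] [0.507 0.11  0.285]
block 691 [ 0.59968198 -0.21172724  0.1236602 ] 0.12342025573337226 0.0028271155071166337 ((600.9696655273438, -212.83058166503906), (45.84743881225586, 90.5612564086914), 2.2773337364196777)
[[131, 322, 640, -157, 59], [132, 322, 638, -157, 57], [133, 321, 639, -157, 42], [133, 322, 635, -157, 57], [134, 321, 637, -157, 41], [135, 321, 635, -157, 39], [135, 322, 628, -156, 62], [136, 322, 628, -157, 55], [137, 322, 624, -157, 57], [137, 327, 623, -169, 61], [138, 322, 622, -157, 56], [138, 323, 
[... 611 characters left out ...]
139, 370, 620, -282, 54], [140, 312, 618, -131, 51], [140, 313, 617, -133, 54], [140, 314, 617, -136, 56], [140, 315, 617, -139, 53], [140, 316, 616, -141, 58], [140, 317, 617, -144, 56], [140, 318, 617, -147, 53], [140, 319, 617, -149, 56], [140, 320, 617, -151, 57], [140, 321, 617, -154, 54], [140, 322, 616, -156, 59], [140, 323, 616, -159, 58], [140, 324, 617, -162, 57], [140, 325, 616, -164, 57], [140, 326, 617, -167, 55], [140, 327, 618, -170, 52], [140, 368, 617, -276, 56], [140, 369, 617, -279, 56], [140, 370, 616, -280, 59], [141, 312, 616, -132, 47], [141, 313, 613, -133, 60], [141, 314, 614, -136, 55], [141, 315, 615, -139, 53], [141, 316, 613, -141, 58], [141, 317, 614, -143, 58]]
```

View pics/4s.png

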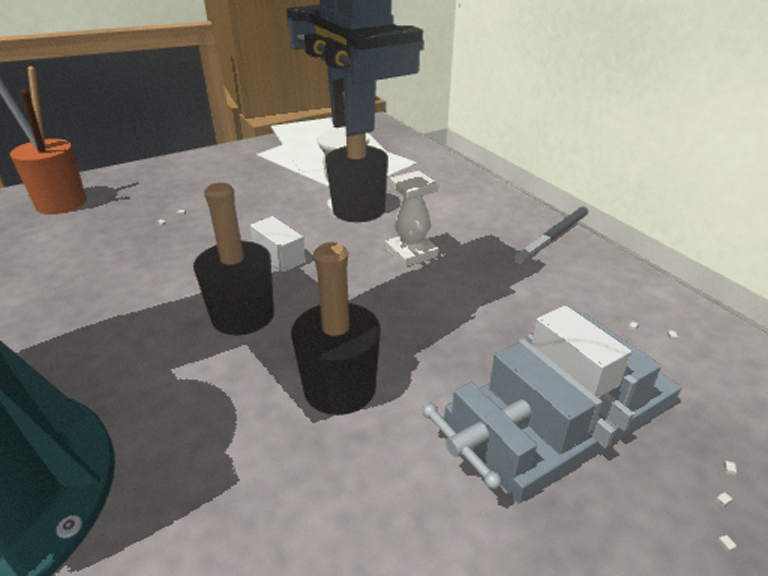

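The side view shows the mallet held upright, with its head at (358,180) in the picture and its foot about 105 mm below the TCP. The block in the vise is centred at (0.600,-0.212) with its top at about 0.1235. Next I'll go over it.

drive_tool --pt "0 8 -25 0 0" --pt "0 25 -75 0 0" --pt "0 43 -130 0 0" --pt "0 61 -185 0 0" --pt "0 79 -235 0 0" --pt "0 92 -275 0 0" --pt "0 100 -296 0 0" --pt "0 102 -302 0 0" --pt "0 102 -302 0 0" --pt "0 102 -302 -10 0" --pt "0 102 -302 -20 0" --pt "0 102 -302 -20 0"

```text
t: 5.8
tcp_pos: [0.5997, -0.2118, 0.2446]
tool_rot: [-0.006, -3.14, -0.001]
force: [-0.5, 0.5, -3.5]
finger_gap: 0.274
```

```bash
python3 - <<'E'
from h import *
s=env.sense();print(s['tcp_pos'],s['force'],s['finger_gap'])
c=cap('side');save(c,'5s.png',(280,90,500,350),2.2)
E
```

```text
[ 0.59969612 -0.21184145  0.24461807] [-0.49264097  0.48413685 -3.5356519 ] 0.27414824952732003
```

View pics/5s.png

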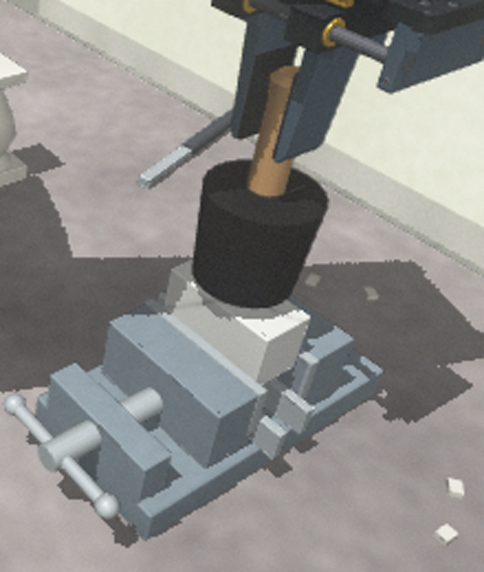

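The mallet's head is centred over the block, clear of it. I'll tap down gently.

drive_tool --pt "0 0 0 -8 0" --pt "0 0 0 -13 0" --pt "0 0 0 -17 0" --pt "0 0 0 -20 0" --pt "0 0 0 -23 0" --pt "0 0 0 -26 0" --pt "0 0 0 -26 0"

```text
t: 6.72
tcp_pos: [0.6009, -0.2129, 0.2206]
tool_rot: [0.007, 3.14, -0.001]
force: [-0.6, -0.5, 3.8]
finger_gap: 0.275
```

drive_tool --pt "0 0 0 -2 0" --pt "0 0 0 -4 0" --pt "0 0 0 -6 0" --pt "0 0 0 -6 0"

```text
t: 7.22
tcp_pos: [0.6008, -0.2128, 0.2145]
tool_rot: [0.007, 3.141, -0.001]
force: [-1.2, 0.2, 3.9]
finger_gap: 0.271
```

drive_tool --pt "0 0 0 -1 0" --pt "0 0 0 -2 0" --pt "0 0 0 -3 0" --pt "0 0 0 -3 0"

```text
t: 7.72
tcp_pos: [0.6021, -0.2134, 0.2136]
tool_rot: [0.007, 3.137, -0.003]
force: [-3.5, -1.5, 21.0]
finger_gap: 0.275
```

drive_tool --pt "0 0 0 -1 0" --pt "0 0 0 -2 0" --pt "0 0 0 -2 0"

```text
t: 8.1
tcp_pos: [0.6034, -0.2137, 0.2136]
tool_rot: [0.007, 3.135, -0.004]
force: [-5.1, 0.7, 36.9]
finger_gap: 0.274
```

```bash
python3 - <<'E'
from h import *
c=cap('side');P=c['P'];col=c['color'].astype(int)
s=env.sense();print(s['tcp_pos'],s['force'])
m=np.isfinite(P).all(-1)&(abs(P[...,0]-.6)<.024)&(abs(P[...,1]+.2125)<.047)&(P[...,2]>.09)&(col.min(-1)>90)
q=P[m];print(m.sum(),np.percentile(q[:,2],[5,50,80,90,95,99]))
E
```

```text
[ 0.60333144 -0.21374546  0.21357817] [-6.01504979  1.34646364 36.07324495]
1536 [0.09282611 0.21732315 0.41520847 0.4244273  0.42648742 0.42793622]
```

It is a hard stop: the force rose from 21 to 37 N with no travel. I'll lift away and check the block's height.

drive_tool --pt "0 0 0 10 0" --pt "0 0 0 30 0" --pt "0 0 0 60 0" --pt "0 -20 60 60 0" --pt "0 -50 120 60 0" --pt "0 -80 180 60 0" --pt "0 -95 240 60 0" --pt "0 -100 285 60 0" --pt "0 -102 300 60 0" --pt "0 -102 300 60 0" --pt "0 -102 300 60 0"

```text
t: 9.52
tcp_pos: [0.4986, 0.0866, 0.269]
tool_rot: [-0.008, -3.142, 0.0]
force: [-0.3, -1.1, -3.5]
finger_gap: 0.274
```

```bash
python3 - <<'E'
from h import *
s=env.sense();print(s['tcp_pos'],s['force'],s['finger_gap'])
a=cap('top');P=a['P'];z=P[...,2]
def med(x,y,dx,dy,lo=.02):
    m=(abs(P[...,0]-x)<dx)&(abs(P[...,1]-y)<dy)&(z>lo);return m.sum(),np.median(z[m]).round(4)
print('block',med(.6,-.212,.015,.035,.09),'jaws far',med(.638,-.212,.008,.04,.06),'bench',np.nanmedian(z[(abs(P[...,0]-.6)<.03)&(abs(P[...,1]+.05)<.03)]))
m=(z>.096)&(abs(P[...,0]-.6)<.05)&(abs(P[...,1]+.21)<.07);q=P[m];print(q[:,2].mean(),cv2.minAreaRect((q[:,:2]*1000).astype(np.float32)))
save(a,'6t.png',(300,95,390,215),5)
c=cap('side');P=c['P']
m=(abs(P[...,0]-.5)<.05)&(abs(P[...,1]-.089)<.05)&(P[...,2]>.1)&(P[...,2]<.26)&(c['color'].max(-1)<70)
v,u=np.where(m);print('head px',u.min(),u.max(),v.min(),v.max())
q=P[m];print(np.percentile(q[:,2],[0,1,99,100]))
h=np.histogram(q[:,2],bins=np.arange(.14,.27,.004));print(h[0],h[1].round(3))
P2=c['P'];z=P2[...,2];m=(abs(P2[...,0]-.6)<.015)&(abs(P2[...,1]+.212)<.035)&(z>.09);print('side block',np.median(z[m]))
save(c,'6s.png',(180,20,300,170),4)
E
```

```text
[0.4985979  0.08656047 0.2690334 ] [-0.33279571 -1.09881266 -3.54543789] 0.27425094629306523
block (np.int64(332), np.float64(0.1054)) jaws far (np.int64(184), np.float64(0.0859)) bench 0.0007233683243270841
0.1049777766061596 ((601.3304443359375, -212.80258178710938), (45.79563522338867, 91.91728210449219), 2.6355948448181152)
head px 218 258 95 145
[0.16105194 0.16280133 0.23683843 0.24484265]
[  0   0   0   0   0  34  61  62  61  69  67  63  69  72  67  67  77  75
  75  76  78  82  72 303 146   2   1   0   0   0   0   0] [0.14  0.144 0.148 0.152 0.156 0.16  0.164 0.168 0.172 0.176 0.18  0.184
 0.188 0.192 0.196 0.2   0.204 0.208 0.212 0.216 0.22  0.224 0.228 0.232
 0.236 0.24  0.244 0.248 0.252 0.256 0.26  0.264 0.268]
side block 0.10580533884697654
```

View pics/6t.png

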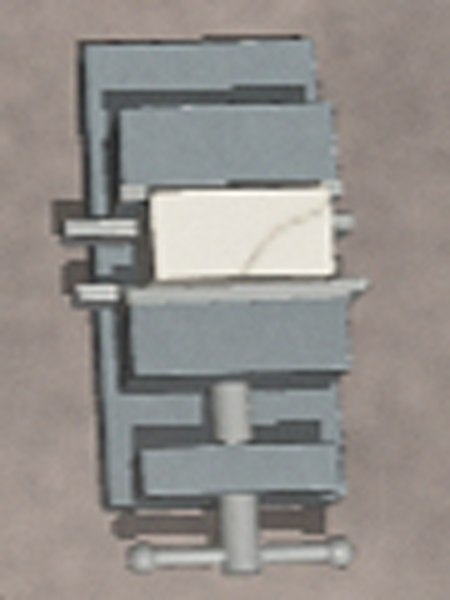

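View pics/6s.png

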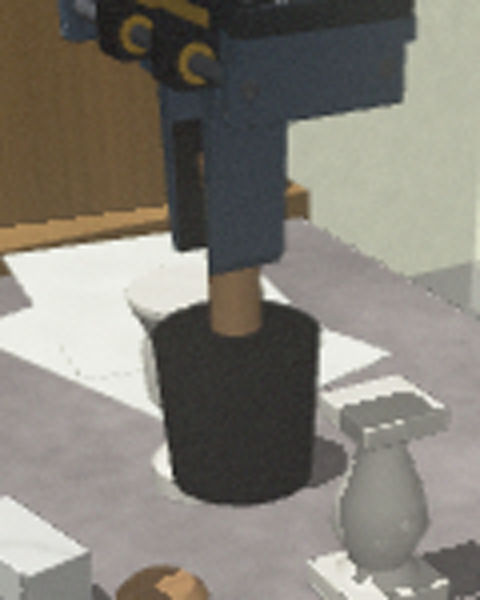

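Both views put the block's top at about 0.105, so it is home, and both bars protrude at the jaw ends (100,228) and (100,292). The mallet hangs upright with its foot about 160 mm up, so I'll lower it onto its old spot.

drive_tool --pt "0 0 0 -30 0" --pt "0 0 0 -75 0" --pt "0 0 0 -115 0" --pt "0 0 0 -140 0" --pt "0 0 0 -150 0" --pt "0 0 0 -155 0" --pt "0 0 0 -157 0" --pt "0 0 0 -157 0" --pt "0 0 0 -157 0"

```text
t: 10.75
tcp_pos: [0.4987, 0.0875, 0.1125]
tool_rot: [0.007, 3.141, 0.0]
force: [0.2, 0.0, -4.5]
finger_gap: 0.276
```

drive_tool --pt "0 0 0 -1 0" --pt "0 0 0 -2 0" --pt "0 0 0 -2 0"

```text
t: 11.12
tcp_pos: [0.4983, 0.0874, 0.1099]
tool_rot: [-0.007, -3.141, 0.0]
force: [0.8, 0.5, -4.2]
finger_gap: 0.272
```

drive_tool --pt "0 0 0 -1 0" --pt "0 0 0 -1 0"

```text
t: 11.38
tcp_pos: [0.4985, 0.0875, 0.1089]
tool_rot: [0.007, 3.141, 0.0]
force: [1.1, 0.0, -3.3]
finger_gap: 0.276
```

drive_tool --pt "0 0 0 -1 0" --pt "0 0 0 -1 0"

```text
t: 11.62
tcp_pos: [0.4994, 0.0874, 0.1088]
tool_rot: [0.007, 3.14, 0.0]
force: [0.0, -3.0, 8.1]
finger_gap: 0.276
```

On the bench. I'll release it, then rise.

drive_tool --pt "0.4 0 0 0 0" --pt "0.6 0 0 0 0" --pt "1 0 0 0 0" --pt "1 0 0 0 0" --pt "1 0 0 0 0" --pt "1 0 0 0 0" --pt "1 0 0 0 0" --pt "1 0 0 0 0"

```text
t: 12.62
tcp_pos: [0.4984, 0.0875, 0.1079]
tool_rot: [-0.007, -3.142, 0.0]
force: [0.1, -0.8, 0.0]
finger_gap: 1.002
```

drive_tool --pt "1 0 0 10 0" --pt "1 0 0 40 0" --pt "1 0 0 90 0" --pt "1 0 0 140 0" --pt "1 0 0 180 0" --pt "1 0 0 200 0" --pt "1 0 60 200 0" --pt "1 -20 120 200 0" --pt "1 -40 180 200 0" --pt "1 -60 240 200 0" --pt "1 -60 240 200 0"

```text
t: 14.0
tcp_pos: [0.4369, 0.3303, 0.3086]
tool_rot: [0.001, 3.141, 0.001]
force: [-0.4, -0.8, -0.0]
finger_gap: 1.002
```

```bash
python3 - <<'E'
from h import *
s=env.sense();print(s['t'],s['tcp_pos'],s['force'],s['finger_gap'])
a=cap('top');P=a['P'];z=P[...,2]
m=(abs(P[...,0]-.6)<.015)&(abs(P[...,1]+.212)<.035)&(z>.09);print('block',np.median(z[m]))
d=np.hypot(P[...,0]-.499,P[...,1]-.087)<.06
for lo,hi in((.145,.17),(.065,.085)):
    q=P[d&(z>lo)&(z<hi)];print(len(q),(q.max(0)+q.min(0))/2,np.ptp(q,axis=0))
c=cap('side');save(c,'7s.png',None,1.5)
E
```

```text
14.0 [0.4369367  0.33033048 0.30860573] [-0.43529173 -0.82514256 -0.01067241] 1.001572306490188
block 0.10558099455639558
107 [0.50176912 0.086996   0.1542288 ] [0.02478043 0.02568058 0.01097648]
599 [0.50154009 0.08722103 0.07574532] [0.07595092 0.07520467 0.0183497 ]
```

View pics/7s.png

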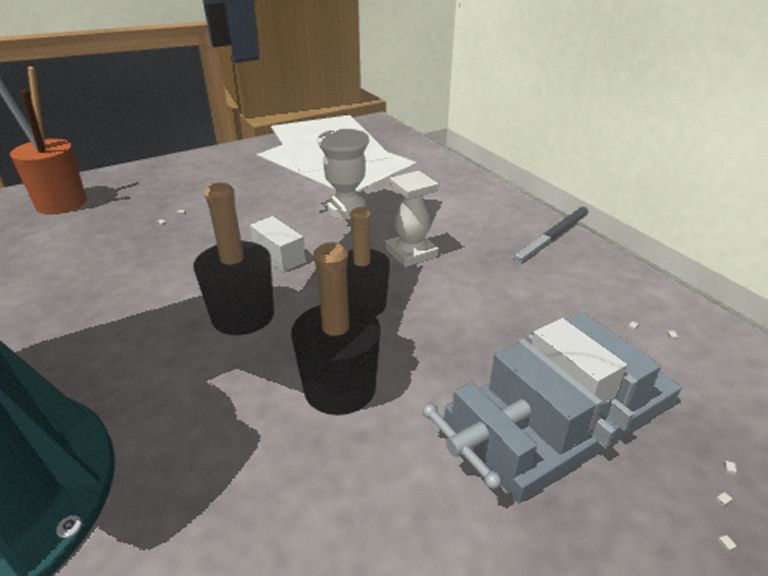

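The mallet stands upright at (362,265), the block sits low in the vise at (580,355), and the arm is clear. I'll hand it in.

```bash
python3 -c "
from plant import env
print(env.sign_off())"
```

```text
the job is handed in; nothing more can be done
None
```

The block is down on its bars, the mallet is standing upright on the bench again, and I handed the job in at about 14 s.

- **Mallet:** I used the smallest of the three, which measured 77 mm at the shoulder and about 155 mm tall. While I lifted it, the fingers were still closing and the handle slipped about 10 mm, which did no harm. It now stands where it was found, with its top and shoulder centres within 1 mm of each other, so it is upright. The gripper is open and clear.
- **Block:** I pushed it down with the mallet's head in slow, small steps rather than sharp blows. At the end the force rose from 21 to 37 N with no further travel, which is a hard stop. Its top went from about 123.5 mm to 105.5 mm over the bench. The top and side cameras read 105.4 and 105.8 mm, which agrees with the 105 mm for home within calibration.
- **Bars:** Both ends still stick out past the jaws. I did not push on them to test that they are fixed; I take it from the hard stop and the block's height.

No checks failed or disagreed.

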